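Turn an instrument lid open side up at the turning block

ROBOT

A 6-joint arm with a two-finger parallel gripper is mounted at the origin on the work surface; the furniture and walls round the work are solid. World frame = base frame: x ahead of the robot, y to its left, z up, the work surface at z = 0. Lengths are in m, angles in rad, forces in N, time in s.
With the tool pointing down it reaches from about 0.35 to 0.775 m from the base axis. Payload 5.5 kg.
Tool frame: the origin (TCP) lies midway between the tips of the shut fingers; the grasp point (between the pads) lies behind it (env.grip_point_offset is the z of the grasp point in the tool frame, in m); z points along the fingers, y is the direction in which the jaws open and shut (so a half turn about z gives the same grasp; the last joint's range is limited). The gripper opens to 85 mm and grips with 20 to 120 N. Pads are 22 mm wide; open, the fingers measure 114 mm over their backs; the gripper's body (76 mm by 85 mm) begins 54 mm behind the grasp point. The pads swing forward as they close: fully open they stand 13 mm farther back than shut.
Start: joints at [-0.14, 0.313, 0.046, 1.304, 0, 1.431], TCP at [0.575, -0, 0.231] pointing down, gripper open.
Joint ranges: [-2.76, 2.76], [-0.86, 1.69], [-1.03, 1.26], [-2.2, 2.34], [-1.47, 1.5], [-3.14, 3.14]. Speed limits (rad/s): [2.57, 2.57, 3.14, 3.14, 3.14, 3.14].

INTERFACE

Orientations are given as a unit quaternion [w, x, y, z].
In Python, from workcell import env, viewer gives the robot as it stands. The module is installed in compiled form; this text tells all that it offers.
- The arm moves only by the shell command python3 -m inch 'ROWS' [OPENING] [FORCE]. ROWS is JSON, a list of rows, each a list of 2 entries, a list of its own where there are three numbers: the shift along the tool's x, y, z in m, then the turn about the tool's z in degrees. In form: [[[tx, ty, tz], spin], ...]. A call has 1 to 5 rows; each row is the pose to reach, as a shift and turn from the pose measured when the call began, along the tool's axes at that moment; what a row does not reach only later rows make up. A row lasts 1/12 s, in which the tool goes at most 41.7 mm and 7.16 degrees, less where a joint would pass 70% of its speed; a pose out of reach is approached as far as the arm can. A call with a gripper value outside its range is refused whole. OPENING is the closure, from 0 (fully open) to 1 (shut), set as the call begins (- or left out, the last holds). The fingers move at their own pace and stop on an object; FORCE is the grip in N (left out, the last holds). Time passes only in rows, so rows that repeat a pose let the fingers close. It gives the time, the measured TCP pose, the force and the opening at its end, in the units of the state.
- env.get_state(): the state, without advancing time (a new reading comes with each control period).
- viewer.read_camera(name): name is "scene" or "side" or "wrist"; returns a dict with "image" (420x560x3 uint8, red, green, blue), "depth" (420x560 float32, m along the optical axis (not along the pixel's ray), 0 where there is no reading), "vertical_fov" (degrees; the focal length in pixels is half the picture's height over the tangent of half this angle, whatever the lens; pixels are square), "cx", "cy" (the principal point, pixels), "dist_coeffs" ([k1, k2, p1, p2, k3] as OpenCV has them; the pictures are not rectified), "R" (3x3) and "t" (3): a world point X has camera coordinates R X + t; the wrist camera has in their place "T_tool_cam" (4x4, takes a point from camera to tool coordinates, whose origin is the TCP and whose axes are the flange's). Camera axes: x right, y down, z forward; pixel columns grow to the right and rows downward; lengths in m; the calibration is good to about 2 mm. A picture is of the moment at which its call begins: read the wrist's pose just before it.
- env.hand_in(): hands the job in, once; it reports no verdict.
The state is a dict: "clock": time; "joint_pos": joint angles; "qvel": joint speeds; "tau": joint torques, N m; "tcp_pos": TCP position; "orientation": TCP orientation; "wrist_force": force on the tool from outside, world axes, zero at the start; "ft_torque": the same for the moment, N m; "finger_gap": finger opening in m.
Only numpy, scipy, OpenCV 4.12 (cv2) and the standard library are available. Lean on these libraries where they do the work, as an engineer would, in place of code of your own. Each camera call takes 0.05 s, during which the arm holds its last target. There are 200 camera calls.

TASK

The grey instrument lid that lies open side down in front of the sloping steel turning block must lie open side up for fitting out. Do not grasp or lift it: with the fingertips push it along the bench against the block until its front edge rides up and it stands leaning on the block, then push its raised upper edge back over, away from the block, so that it flips on to its smooth face and lies flat on the bench in front of the block. Leave the other lid, which is already turned, and the tools and parts round about where they are.

Things in the scene. Friction and masses are not known exactly. Their poses are not given: they have to be found in the camera images.
- lid: the lid to turn: grey plastic, 90 (its x) x 104 (its y) x 10 mm, about 60 g, loose, open side down: a 3 mm plate with black vent slots on a hollow rim (outside at x = +-44, y = +-51 mm). Origin: centre of the rim plane (0 above the bench at first, 10 mm when turned); z points out of the smooth face (up at first). Its +x side faces the block, up to 0.3 rad off square, 10 to 50 mm short of it
- turning_block: fixed ramp of folded polished steel sheet, slick, 140 mm wide (its y), 55 mm high. Origin: bench level, middle of the foot of its slope; +x points into the slope (the way to push), z up. The hollow face runs through (x, z) = (0, 0), (13, 8), (22, 19), (28, 33), (33, 53) mm, so an edge pushed into it rides up. Behind it: ribs, and a low base plate that ends at x = 46 mm
- block_top (a point): middle of the block's top edge, (33, 0, 54) mm in its frame. With the lid's lower edge at the foot of the block the lid leans on this edge at about 58 deg and stays there by itself; its upper edge is then about 76 mm above the bench, at x about 47 mm in the block's frame, 22 mm clear above the block, so fingertips can reach behind it
- lid_corner0 (a point): corner of the lid's rim at (-43.5, -50, 0) mm in the lid's frame (on the bench at the start)
- lid_corner1 (a point): corner of the lid's rim at (-43.5, 50, 0) mm in the lid's frame (on the bench at the start)
- lid_corner2 (a point): corner of the lid's rim at (43.5, -50, 0) mm in the lid's frame (on the bench at the start)
- lid_corner3 (a point): corner of the lid's rim at (43.5, 50, 0) mm in the lid's frame (on the bench at the start)
- turned_lid: another lid of the same shape and size, on the right of the bench, already open side up (its z points down, its origin is 10 mm above the bench); leave it
- pliers: pliers with blue grips, 42 x 147 x 11 mm, lying on the bench; origin under the middle; leave
- tape: roll of black tape, 62 mm across, 19 mm high; origin under the middle; leave
- screwdriver: small screwdriver with blue handle, 17 x 138 x 19 mm, lying; origin under the middle; leave
- brush: small black brush, 12 x 120 x 12 mm, lying; origin under the middle; leave
- flux: small dropper bottle standing, 34 mm across, 108 mm high; origin under the middle; leave

How it is judged:
By the outcome, as a careful person would: the job done as asked, in the order asked, and still so for the second after the job is handed in, with the robot touching nothing.
It also fails if it takes over 45 s, if anything falls off the work surface, if the arm or the gripper's body presses on something with over 40 N, if the wrist force passes 120 N, or if a joint passes its speed limit or range.

## Working session

There is one attempt and no reset: what is moved stays moved. The work goes in short steps, Python scripts to look and compute and a shell command to move; the robot and the scene stay as the last step left them, time stands still between calls to the robot, and variables do not carry over. Pictures are saved under pics/ and viewed, on a budget of 10 in all, crops included, one or two more only if the job needs it, and the job is handed in when it is done.

```bash
mkdir -p pics; python3 - <<'E'
from workcell import env, viewer
import cv2,numpy as np,pickle
s=env.get_state();print(s)
d={}
for n in ["scene","side"]:
    c=viewer.read_camera(n);d[n]=c
    cv2.imwrite(f"pics/{n}0.png",c["image"][:,:,::-1])
    print(n,c["vertical_fov"],c["cx"],c["cy"],c["dist_coeffs"],c["R"],c["t"])
pickle.dump(d,open("d0.pkl","wb"))
print(env.grip_point_offset)
E
```

```text
{'clock': 0.0, 'joint_pos': array([-1.39587917e-01,  3.14028652e-01,  4.49688366e-02,  1.30359958e+00,
        6.33573593e-06,  1.43122822e+00]), 'qvel': array([-0.00136005, -0.00112204, -0.00119411, -0.00159947, -0.00039846,
        0.00079257]), 'tau': array([-2.90074182e-03, -4.80629075e+01,  2.98531097e+01,  1.95313990e-02,
       -3.83516899e-04, -4.27451073e-05]), 'tcp_pos': array([5.74484359e-01, 7.16884736e-05, 2.30388655e-01]), 'orientation': array([-7.45837186e-04,  7.07113481e-01,  7.07099468e-01, -5.58118405e-04]), 'wrist_force': array([0.6915093 , 0.57606638, 0.86385374]), 'ft_torque': array([ 0.05799836, -0.01464466, -0.02846009]), 'finger_gap': 0.08523120191053034}
scene 52.940348003111225 277.62832019103473 212.78980589542357 [-0.00316095  0.          0.          0.          0.        ] [[-0.73805675 -0.67473803 -0.00091086]
 [-0.39690395  0.43524108 -0.80810423]
 [ 0.5456551  -0.59606526 -0.58903881]] [0.43317974 0.29936892 0.80261854]
side 51.386997145901056 280.13340033405757 209.98239536102017 [-0.02288382  0.          0.          0.          0.        ] [[ 0.9989391  -0.0419555   0.01898429]
 [-0.00838321 -0.57103758 -0.82088111]
 [ 0.04528122  0.81985109 -0.57078349]] [-0.60903233  0.07082509  1.15955879]
-0.0187
```

View pics/scene0.png

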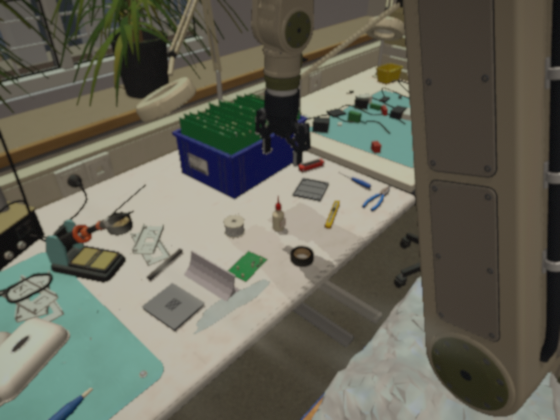

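View pics/side0.png

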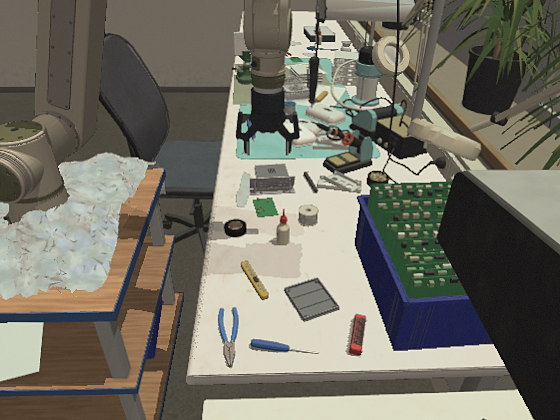

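The lid is at about (173,305) in the scene view, with the block to its right at (210,275). The push therefore runs roughly along world -y. Next I measure both by colour mask and depth.

```bash
cat > h.py <<'E'
import numpy as np,cv2
def cam(c):
    f=210/np.tan(np.radians(c["vertical_fov"]/2))
    return np.array([[f,0,c["cx"]],[0,f,c["cy"]],[0,0,1]]),np.array(c["dist_coeffs"])
def ray(c,uv,z=None,Rt=None):
    """pixels -> world; on plane z, or by depth if z None"""
    K,D=cam(c);uv=np.atleast_2d(np.float64(uv))
    n=cv2.undistortPoints(uv[:,None],K,D)[:,0];d=np.c_[n,np.ones(len(n))]
    R,t=(np.array(c["R"]),np.array(c["t"])) if Rt is None else Rt
    C=-R.T@t;w=d@R
    if z is None:
        return C+w*c["depth"][uv[:,1].astype(int),uv[:,0].astype(int)][:,None]
    return C+w*((z-C[2])/w[:,2])[:,None]
def heightmap(c,Rt,x0,x1,y0,y1,px=0.001):
    v,u=np.mgrid[0:420,0:560];uv=np.c_[u.ravel(),v.ravel()]
    P=ray(c,uv,None,Rt);ok=c["depth"].ravel()>0
    return P.reshape(420,560,3),ok.reshape(420,560)
E
python3 - <<'E'
import pickle,numpy as np,cv2
from h import *
d=pickle.load(open("d0.pkl","rb"))
c=d["scene"];P,ok=heightmap(c,None,0,0,0,0)
for n,uv in [("lid",(173,305)),("blocktop L",(188,256)),("blocktopR",(233,277)),("foot R",(232,296)),("foot L",(186,272)),("bench",(215,220))]:
    print(n,P[uv[1],uv[0]].round(4))
cr=c["image"][230:340,120:280,::-1]
cs=d["side"]["image"][140:250,200:360,::-1]
cv2.imwrite("pics/crop0.png",np.vstack([cv2.resize(cr,None,fx=2.7,fy=2.7,interpolation=2),cv2.resize(cs,None,fx=2.7,fy=2.7,interpolation=2)]))
E
```

```text
lid [0.5926 0.3329 0.0091]
blocktop L [0.7052 0.206  0.    ]
blocktopR [0.5262 0.2127 0.0507]
foot R [ 0.5238  0.2224 -0.0006]
foot L [0.6571 0.2484 0.0061]
bench [7.694e-01 6.140e-02 5.000e-04]
```

View pics/crop0.png

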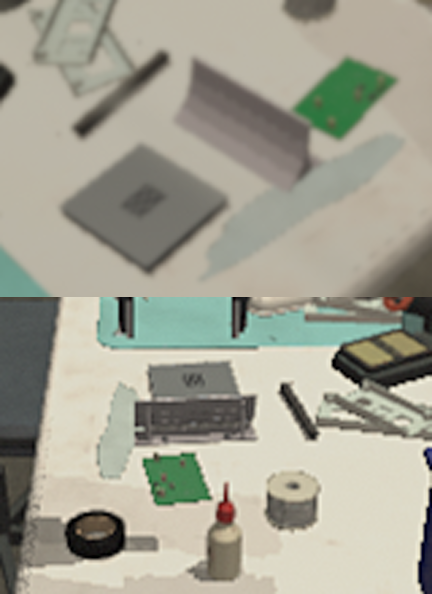

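The crop shows the lid top's corners at about (143,307), (175,327), (204,305) and (173,284) in scene pixels, and the brush beside the block at its far side. I'll fit both from the depth points.

```bash
python3 - <<'E'
import pickle,numpy as np,cv2
from h import *
d=pickle.load(open("d0.pkl","rb"))
c=d["scene"];P,ok=heightmap(c,None,0,0,0,0)
x,y,z=P[...,0],P[...,1],P[...,2]
reg=ok&(x>.45)&(x<.75)&(y>.1)&(y<.45)
g=c["image"].astype(int);
lid=(reg&(z>.006)&(z<.014)&(y>.24)).astype(np.uint8)
n,l,st,ct=cv2.connectedComponentsWithStats(lid)
k=l[305,165];print(st[k])
Q=P[l==k];r=cv2.minAreaRect((Q[:,:2]*1000).astype(np.float32));print("lid",r,cv2.boxPoints(r).round(1).tolist(),np.median(Q[:,2]))
b=reg&(z>.015)&(y<.3)
B=P[b];print(len(B),B.min(0),B.max(0))
for lo,hi in [(.0,.004),(.015,.022),(.03,.036),(.046,.058)]:
    m=b&(z>lo)&(z<hi);T=P[m]
    if len(T)<5:continue
    p=np.polyfit(T[:,0],T[:,1],1);print(lo,hi,len(T),"y=",p,"x",T[:,0].min(),T[:,0].max(),"zmean",T[:,2].mean())
# brush, dark
s=d["side"];Ps,oks=heightmap(s,None,0,0,0,0)
m=oks&(abs(Ps[...,0]-.6)<.12)&(abs(Ps[...,1]-.2)<.08)&(Ps[...,2]>.045)&(Ps[...,2]<.07)
T=Ps[m];print("side top",len(T),np.polyfit(T[:,0],T[:,1],1),T.min(0),T.max(0))
m=oks&(abs(Ps[...,0]-.6)<.12)&(abs(Ps[...,1]-.33)<.08)&(Ps[...,2]>.007)&(Ps[...,2]<.015)
T=Ps[m];print("side lid",len(T),T.min(0),T.max(0))
for uv in [(312,157+0)]: pass
for uv in [(281+0,142)]: pass
for a in [(285,387),(313,436)]:
    u=200+a[0]/2.7;v=140+(a[1]-297)/2.7;print("brush",ray(s,(u,v),.006))
E
```

```text
[ 141  282   64   48 1526]
lid ((594.5589599609375, 331.7766418457031), (106.25755310058594, 90.72953796386719), 6.002562046051025) [[537.0, 371.29998779296875], [546.5, 281.1000061035156], [652.0999755859375, 292.20001220703125], [642.7000122070312, 382.3999938964844]] 0.010553288909698089
830 [0.52235677 0.20865648 0.01504147] [0.74781998 0.29470137 0.0570826 ]
0.015 0.022 178 y= [0.13063576 0.15218832] x 0.5238719634058233 0.7478199805169276 zmean 0.018319165713624453
0.03 0.036 109 y= [0.08715296 0.17028448] x 0.524817969657283 0.6617103434667545 zmean 0.032824520483099716
0.046 0.058 197 y= [0.08477033 0.16665599] x 0.5226610381990067 0.6640429925425843 zmean 0.05135300894212405
side top 137 [0.08144651 0.16562717] [0.52571383 0.20386567 0.04531228] [0.66348529 0.22342831 0.05846166]
side lid 427 [0.51114774 0.25013039 0.00722978] [0.7191061  0.38385337 0.01498323]
brush [[0.70743163 0.31812986 0.006     ]]
brush [[0.72966729 0.20548684 0.006     ]]
```

```bash
python3 -m inch '[[[0.04,0.003,0.005],0],[[0.08,0.006,0.01],0],[[0.12,0.009,0.015],0],[[0.16,0.012,0.02],0],[[0.2,0.015,0.025],0]]' 0.4 30
python3 -m inch '[[[0.04,0,0.01],-1],[[0.08,0,0.02],-2],[[0.12,0,0.03],-3],[[0.16,0,0.04],-4],[[0.205,0,0.05],-5.2]]'
python3 - <<'E'
from workcell import env,viewer
import cv2,pickle,numpy as np
s=env.get_state();print(s)
c=viewer.read_camera("wrist");pickle.dump((s,c),open("w1.pkl","wb"));cv2.imwrite("pics/w1.png",c["image"][:,:,::-1])
print(c["T_tool_cam"])
c=viewer.read_camera("scene");pickle.dump(c,open("s1.pkl","wb"))
E
```

```text
clock: 0.52
tcp_pos: [0.5891, 0.2017, 0.2048]
orientation: [-0.001, 0.707, 0.707, -0.001]
wrist_force: [0.5, -1.0, 0.1]
finger_gap: 0.0511
clock: 0.93
tcp_pos: [0.5884, 0.4041, 0.1545]
orientation: [-0.001, 0.674, 0.739, -0.001]
wrist_force: [0.7, 0.4, 1.2]
finger_gap: 0.0514
{'clock': 0.9333, 'joint_pos': array([4.89077464e-01, 6.21340841e-01, 3.41612380e-01, 1.29447763e+00,
       1.08073376e-03, 1.96871327e+00]), 'qvel': array([ 0.61757442,  0.60622028,  0.78019605,  0.16181017, -0.0011977 ,
        0.36274463]), 'tau': array([-6.84839096e-01, -6.76350188e+01,  2.67543143e+01,  4.03580465e-02,
        1.23727242e-01, -3.31741115e-01]), 'tcp_pos': array([0.58837701, 0.40412814, 0.15447247]), 'orientation': array([-0.0010807 ,  0.67415303,  0.73858953, -0.00142503]), 'wrist_force': array([0.66977177, 0.42192238, 1.18203789]), 'ft_torque': array([ 0.01568575, -0.03203078, -0.01184292]), 'finger_gap': 0.051449038213202083}
[[-6.42811976e-04 -9.46078558e-01 -3.23936644e-01  8.50175859e-02]
 [ 9.99999134e-01 -9.80180514e-04  8.78308623e-04 -1.59869045e-03]
 [-1.14846534e-03 -3.23935798e-01  9.46078369e-01 -1.41996968e-01]
 [ 0.00000000e+00  0.00000000e+00  0.00000000e+00  1.00000000e+00]]
```

View pics/w1.png

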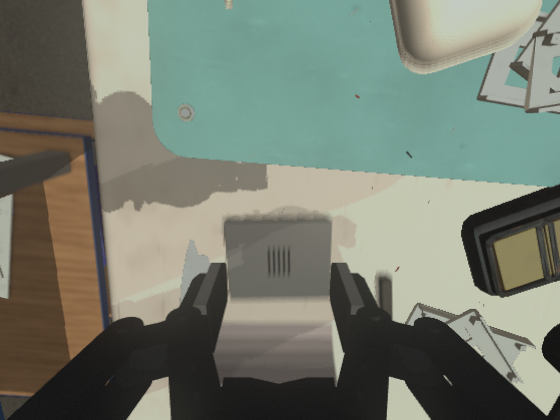

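The wrist view shows the lid square under the jaws: its rear edge spans columns 225–330 at row 218, centred between the fingers. The fingers will come down behind that edge.

```bash
python3 -m inch '[[[0.005,0,0.035],0],[[0.005,0,0.07],0],[[0.005,0,0.105],0],[[0.005,0,0.135],0],[[0.005,0,0.135],0]]'
python3 -m inch '[[[0,0,0.01],0],[[0,0,0.01],0],[[0,0,0.01],0]]'
python3 - <<'E'
from workcell import env,viewer
import cv2,pickle,numpy as np
s=env.get_state();print(s["tcp_pos"],s["wrist_force"])
c=viewer.read_camera("scene");cv2.imwrite("pics/s2.png",cv2.resize(c["image"][200:350,90:290,::-1],None,fx=4,fy=4,interpolation=2))
E
```

```text
clock: 1.45
tcp_pos: [0.5798, 0.4094, 0.0084]
orientation: [-0.005, 0.672, 0.741, -0.009]
wrist_force: [-1.8, -0.6, -1.8]
finger_gap: 0.0509
clock: 1.7
tcp_pos: [0.5806, 0.4094, -0.0003]
orientation: [-0.004, 0.672, 0.74, -0.008]
wrist_force: [-0.3, -0.3, -0.1]
finger_gap: 0.051
[ 5.80640645e-01  4.09404476e-01 -2.91856061e-04] [-0.26704422 -0.28279587 -0.12500552]
```

View pics/s2.png

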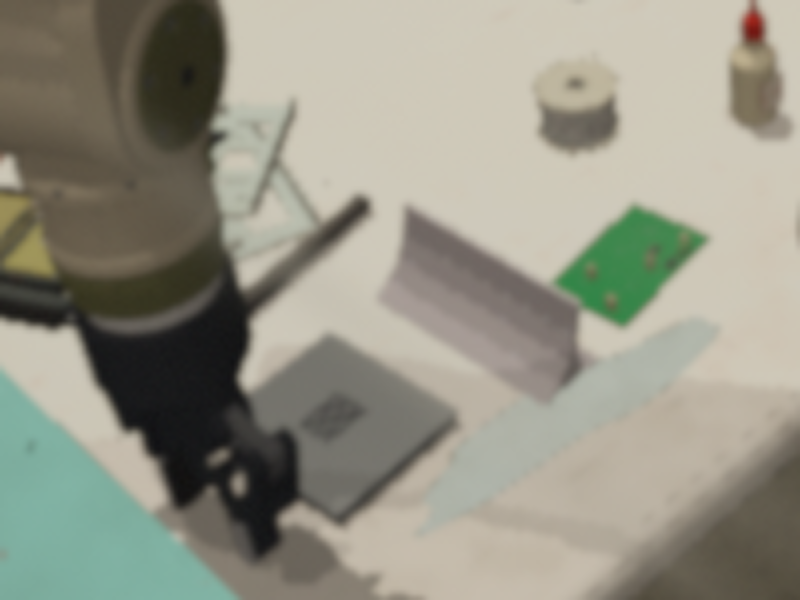

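```bash
python3 -m inch '[[[0,0.008,0.003],0],[[0,0.008,0.003],0],[[-0.008,0.008,0.003],0],[[-0.016,0.008,0.003],0],[[-0.024,0.008,0.003],0]]'
python3 -m inch '[[[-0.008,0,0],0],[[-0.016,0,0],0],[[-0.024,0,0],0],[[-0.032,0,0],0],[[-0.032,0,0],0]]'
```

```text
clock: 2.17
tcp_pos: [0.5912, 0.3858, -0.0026]
orientation: [-0.004, 0.672, 0.74, -0.008]
wrist_force: [-0.6, 1.4, 1.3]
finger_gap: 0.0513
clock: 2.58
tcp_pos: [0.5944, 0.3518, -0.0026]
orientation: [-0.004, 0.673, 0.74, -0.008]
wrist_force: [0.6, -0.7, -0.3]
finger_gap: 0.0508
```

```bash
python3 -m inch '[[[-0.007,0,0],0],[[-0.014,0,0],0],[[-0.021,0,0],0],[[-0.028,0,0],0],[[-0.035,0,0],0]]'
python3 - <<'E'
from workcell import env,viewer
import cv2,pickle,numpy as np
c=viewer.read_camera("scene");cv2.imwrite("pics/s3.png",cv2.resize(c["image"][200:350,90:290,::-1],None,fx=4,fy=4,interpolation=2))
E
```

```text
clock: 3.0
tcp_pos: [0.5978, 0.3163, -0.0024]
orientation: [-0.004, 0.673, 0.74, -0.008]
wrist_force: [-0.6, 0.5, -0.8]
finger_gap: 0.0514
```

View pics/s3.png

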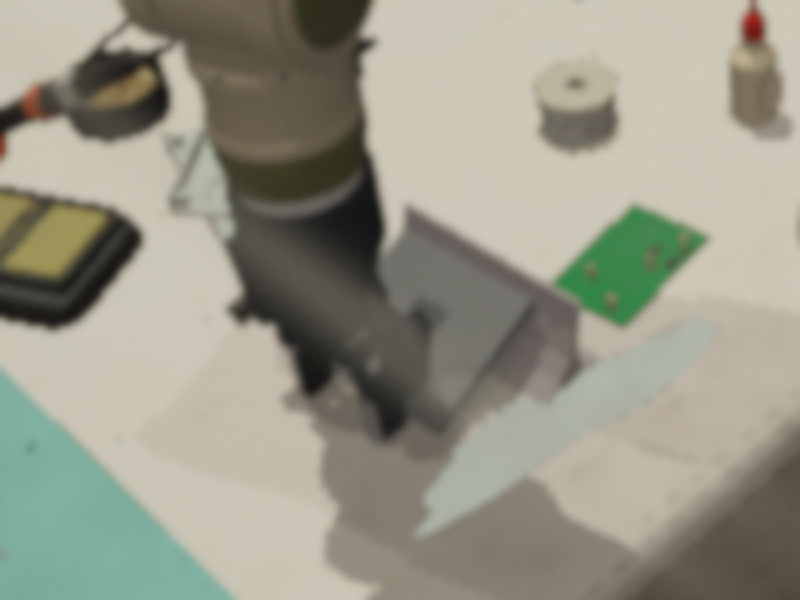

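The lid's front edge is riding up the slope (edge near (465,270)) and the lid is square to the block. I continue the push.

```bash
python3 -m inch '[[[-0.006,0,0],0],[[-0.012,0,0],0],[[-0.018,0,0],0],[[-0.024,0,0],0],[[-0.030,0,0],0]]'
python3 -m inch '[[[-0.005,0,0],0],[[-0.010,0,0],0],[[-0.015,0,0],0],[[-0.015,0,0],0]]'
python3 - <<'E'
from workcell import env,viewer
import cv2,pickle,numpy as np
for n in ("scene","side"):
    c=viewer.read_camera(n);pickle.dump(c,open(n+"4.pkl","wb"))
    from h import *
    P,ok=heightmap(c,None,0,0,0,0)
    x,y,z=P[...,0],P[...,1],P[...,2]
    m=ok&(x>.53)&(x<.66)&(y<.24)&(y>.16)&(z>.06)&(z<.1)
    print(n,m.sum(),P[m].max(0) if m.any() else 0, P[m].min(0) if m.any() else 0)
a=cv2.resize(pickle.load(open("scene4.pkl","rb"))["image"][210:330,120:280,::-1],None,fx=2.5,fy=2.5,interpolation=2)
b=cv2.resize(c["image"][120:240,200:360,::-1],None,fx=2.5,fy=2.5,interpolation=2)
cv2.imwrite("pics/s4.png",np.hstack([a,b]))
E
```

```text
clock: 3.47
tcp_pos: [0.6007, 0.2844, -0.0023]
orientation: [-0.004, 0.673, 0.739, -0.009]
wrist_force: [0.3, 0.8, -0.9]
finger_gap: 0.051
clock: 3.8
tcp_pos: [0.6025, 0.2688, -0.0019]
orientation: [-0.004, 0.673, 0.739, -0.008]
wrist_force: [0.6, 0.5, 0.5]
finger_gap: 0.0511
scene 313 [0.62580196 0.23021373 0.08656892] [0.55233379 0.20550262 0.060021  ]
side 171 [0.65629162 0.22688921 0.08630106] [0.55328332 0.20019185 0.06020331]
```

View pics/s4.png

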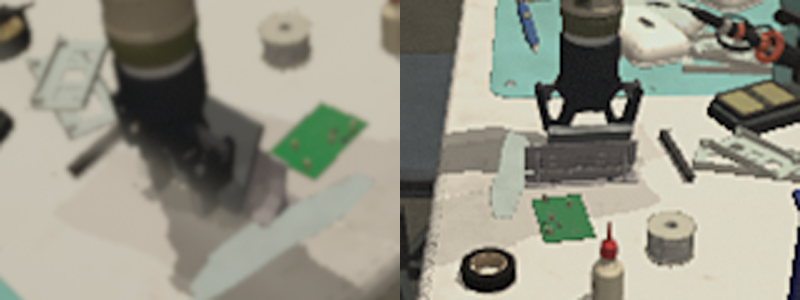

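The lid is standing on the block with its upper edge in view above the ridge. I back off, rise, and check that it stays there by itself.

```bash
python3 -m inch '[[[0.01,0,0],0],[[0.025,0,0],0],[[0.04,0,-0.03],0],[[0.045,0,-0.07],0],[[0.045,0,-0.11],0]]'
python3 -m inch '[[[0,0,-0.035],0],[[0,0,-0.05],0],[[0.0,0,-0.05],0],[[0,0,-0.05],0]]'
cat > look.py <<'E'
import sys
from workcell import env,viewer
import cv2,pickle,numpy as np
from h import *
tag=sys.argv[1];ims=[]
o=np.array([.591,.2485]);p=np.array([.084,-.9965]);q=np.array([.9965,.084])
s=env.get_state();print(s["tcp_pos"],"blockframe",(s["tcp_pos"][:2]-o)@p,(s["tcp_pos"][:2]-o)@q)
for n,(r,cc) in {"scene":(210,120),"side":(120,200)}.items():
    c=viewer.read_camera(n);pickle.dump(c,open(n+tag+".pkl","wb"))
    P,ok=heightmap(c,None,0,0,0,0)
    bx=(P[...,:2]-o)@p;by=(P[...,:2]-o)@q;z=P[...,2]
    for lo in np.arange(.04,.1,.01):
        m=ok&(abs(by-.005)<.065)&(bx>-.12)&(bx<.08)&(z>lo)&(z<lo+.01)
        if m.sum()>5: print(n,lo.round(2),m.sum(),"bx",bx[m].min().round(4),np.median(bx[m]).round(4),bx[m].max().round(4),"by",by[m].min().round(4),by[m].max().round(4),"z",z[m].max().round(4))
    ims.append(cv2.resize(c["image"][r:r+120,cc:cc+160,::-1],None,fx=2.5,fy=2.5,interpolation=2))
cv2.imwrite(f"pics/l{tag}.png",np.hstack(ims))
E
python3 look.py 5
```

```text
clock: 4.32
tcp_pos: [0.598, 0.3177, 0.1072]
orientation: [-0.005, 0.672, 0.74, -0.01]
wrist_force: [1.5, -0.0, -0.3]
finger_gap: 0.0514
clock: 4.65
tcp_pos: [0.5993, 0.3201, 0.1585]
orientation: [-0.004, 0.672, 0.741, -0.009]
wrist_force: [-0.4, -0.3, -0.7]
finger_gap: 0.0512
[0.59932919 0.32010927 0.15852747] blockframe -0.07065898423761664 0.0143152170571181
scene 0.04 224 bx 0.0081 0.0152 0.0321 by -0.0587 0.0622 z 0.05
scene 0.05 216 bx 0.0146 0.0216 0.0349 by -0.0581 0.0636 z 0.06
scene 0.06 188 bx 0.0212 0.0273 0.0409 by -0.0405 0.0637 z 0.07
scene 0.07 215 bx 0.0272 0.034 0.0451 by -0.0407 0.0637 z 0.08
scene 0.08 31 bx 0.034 0.0364 0.0386 by -0.0308 0.0606 z 0.084
side 0.04 117 bx 0.0176 0.0327 0.0419 by -0.0592 0.0672 z 0.05
side 0.05 135 bx 0.0195 0.0328 0.0396 by -0.0594 0.0668 z 0.0592
side 0.06 44 bx 0.0232 0.0289 0.038 by -0.0402 0.0602 z 0.0681
side 0.07 89 bx 0.0333 0.0414 0.0484 by -0.0409 0.0626 z 0.08
side 0.08 33 bx 0.0348 0.0396 0.0481 by -0.0379 0.0619 z 0.0842
```

View pics/l5.png

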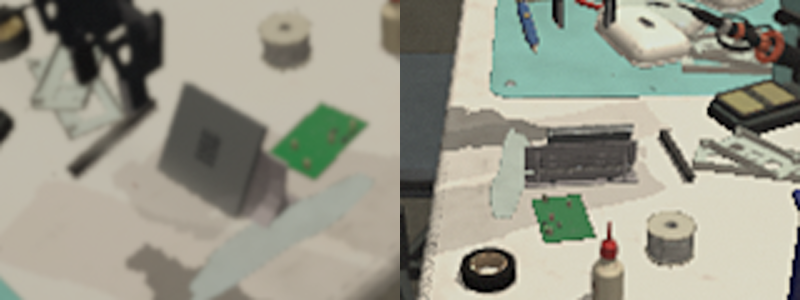

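The lid stands leaning by itself, with its upper edge at block x ≈ 48 mm and z ≈ 76–84 mm. Next the fingers go over it and come down behind that edge.

```bash
python3 -m inch '[[[-0.035,0,0],0],[[-0.07,-0.001,0],0],[[-0.105,-0.003,0],0],[[-0.14,-0.003,0],0],[[-0.16,-0.003,0],0]]'
python3 -m inch '[[[0,0,0],0],[[0,0,0],0]]'
python3 look.py 6 | head -1
```

```text
clock: 5.17
tcp_pos: [0.6093, 0.1562, 0.1545]
orientation: [-0.006, 0.672, 0.74, -0.013]
wrist_force: [1.0, -0.1, 0.3]
finger_gap: 0.0519
clock: 5.33
tcp_pos: [0.6081, 0.1547, 0.1522]
orientation: [-0.008, 0.673, 0.739, -0.014]
wrist_force: [-0.2, 1.2, 0.6]
finger_gap: 0.0514
[0.60811272 0.15473349 0.15222445] blockframe 0.09487579350938977 0.009176439067370768
```

```bash
python3 -m inch '[[[0,0.001,0.03],0],[[0,0.002,0.06],0],[[0,0.003,0.08],0],[[0,0.003,0.091],0],[[0,0.003,0.091],0]]'
python3 look.py 7
```

```text
clock: 5.85
tcp_pos: [0.6061, 0.1572, 0.0586]
orientation: [-0.009, 0.672, 0.741, -0.016]
wrist_force: [-0.3, -0.1, -0.4]
finger_gap: 0.0514
[0.60612872 0.15721676 0.05858418] blockframe 0.0922345581620951 0.007407980059820339
scene 0.04 218 bx 0.0086 0.0151 0.0325 by -0.0598 0.0619 z 0.0499
scene 0.05 214 bx 0.0152 0.0215 0.0357 by -0.0583 0.064 z 0.0599
scene 0.06 194 bx 0.0216 0.0272 0.0409 by -0.0419 0.0614 z 0.0699
scene 0.07 213 bx 0.0289 0.0339 0.0797 by -0.0419 0.0633 z 0.08
scene 0.08 37 bx 0.0344 0.0365 0.0799 by -0.0402 0.0624 z 0.0849
scene 0.09 6 bx 0.0786 0.0794 0.0796 by -0.0234 0.0402 z 0.0991
side 0.04 90 bx 0.0134 0.0327 0.0382 by -0.0595 0.0677 z 0.05
side 0.05 96 bx 0.0191 0.0327 0.0388 by -0.0593 0.0663 z 0.06
side 0.06 27 bx 0.0253 0.0297 0.0382 by -0.0404 0.0399 z 0.0683
side 0.07 51 bx 0.033 0.0421 0.0486 by -0.0408 0.0444 z 0.0798
side 0.08 14 bx 0.0368 0.041 0.0477 by -0.0019 0.0405 z 0.0837
```

View pics/l7.png

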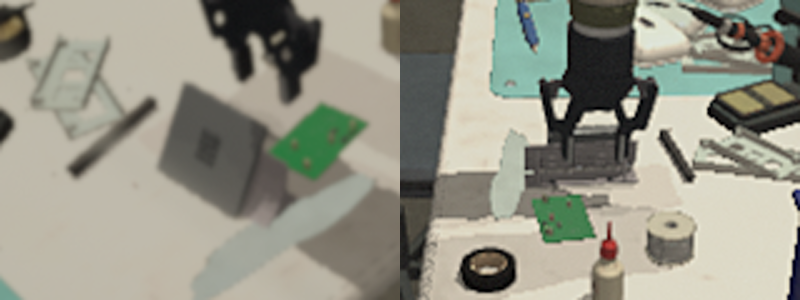

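The fingers are down behind the raised edge, with their front faces at block x ≈ 80 mm and the tips above the block's top. Now I push back, away from the block.

```bash
python3 -m inch '[[[0.01,0,-0.002],0],[[0.022,0,-0.002],0],[[0.03,0,-0.002],0],[[0.038,0,-0.002],0],[[0.046,0,-0.002],0]]'
python3 -m inch '[[[0.01,0,0],0],[[0.02,0,0],0],[[0.03,0,0],0],[[0.04,0,0],0],[[0.05,0,0],0]]'
python3 look.py 8
```

```text
clock: 6.37
tcp_pos: [0.6045, 0.2043, 0.0646]
orientation: [-0.007, 0.672, 0.741, -0.013]
wrist_force: [0.5, -1.0, 0.5]
finger_gap: 0.0512
clock: 6.78
tcp_pos: [0.5994, 0.2551, 0.0641]
orientation: [-0.007, 0.672, 0.741, -0.013]
wrist_force: [0.1, 1.0, -0.4]
finger_gap: 0.0514
[0.59935605 0.25513607 0.06408247] blockframe -0.005910939638022503 0.008884234079327116
scene 0.04 181 bx -0.0231 0.0286 0.0339 by -0.06 0.0695 z 0.0499
scene 0.05 150 bx -0.0261 -0.0162 0.0352 by -0.0595 0.0673 z 0.0599
scene 0.06 74 bx -0.029 -0.0262 0.0019 by -0.0423 0.061 z 0.0699
scene 0.07 92 bx -0.0304 -0.0279 0.0032 by -0.0411 0.0629 z 0.0798
scene 0.08 278 bx -0.0329 -0.0264 0.0046 by -0.0413 0.0633 z 0.09
scene 0.09 89 bx -0.0327 -0.0132 0.0048 by -0.0406 0.0561 z 0.0999
side 0.04 209 bx -0.0351 0.0279 0.0407 by -0.0591 0.0679 z 0.05
side 0.05 175 bx -0.0366 -0.0247 0.0407 by -0.0592 0.0673 z 0.0599
side 0.06 78 bx -0.0435 -0.0338 -0.0256 by -0.0414 0.06 z 0.07
side 0.07 93 bx -0.0452 -0.0369 0.0068 by -0.041 0.0608 z 0.0799
side 0.08 60 bx -0.0463 -0.0106 0.0097 by -0.0404 0.0619 z 0.0899
side 0.09 28 bx -0.0145 0.0003 0.0067 by -0.0284 0.0495 z 0.0993
```

View pics/l8.png

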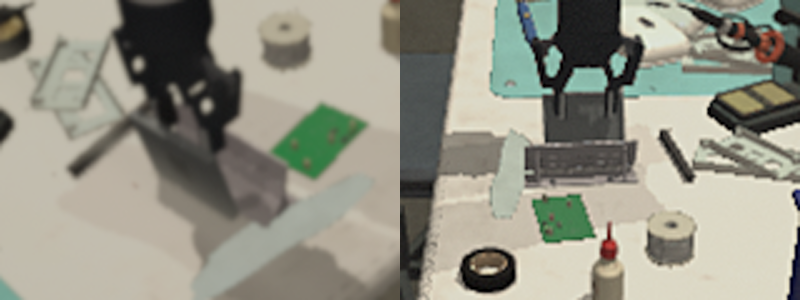

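The lid is just past vertical and tipping away from the block. One short further push, then wait and look.

```bash
python3 -m inch '[[[0.008,0,0],0],[[0.014,0,0],0],[[0.018,0,0],0],[[0.018,0,0],0],[[0.018,0,0],0]]'
python3 -m inch '[[[0,0,-0.03],0],[[0,0,-0.06],0],[[0,0,-0.09],0],[[0,0,-0.12],0],[[0,0,-0.14],0]]'
python3 -m inch '[[[-0.04,0,0],0],[[-0.08,0,0],0],[[-0.12,0,0],0],[[-0.16,0,0],0],[[-0.2,0,0],0]]'
python3 -m inch '[[[0,0,0],0],[[0,0,0],0],[[0,0,0],0]]'
python3 look.py 9
python3 - <<'E'
import pickle,numpy as np,cv2
from h import *
o=np.array([.591,.2485]);p=np.array([.084,-.9965]);q=np.array([.9965,.084])
a=pickle.load(open("d0.pkl","rb"))
for n in ("scene","side"):
    c=pickle.load(open(n+"9.pkl","rb"));P,ok=heightmap(c,None,0,0,0,0)
    bx=(P[...,:2]-o)@p;by=(P[...,:2]-o)@q;z=P[...,2]
    m=ok&(bx<-.001)&(bx>-.15)&(abs(by-.01)<.07)&(z>.0055)&(z<.03)
    k=cv2.minAreaRect((P[m][:,:2]*1000).astype(np.float32));print(n,k,"z pct",np.percentile(z[m],[1,50,99]),"bx",bx[m].min(),bx[m].max())
    m=ok&(bx<-.035)&(bx>-.08)&(abs(by-.01)<.03);print("inner z",np.percentile(z[m],[5,50,95]))
    A=a[n]["image"].astype(int);print("changed px",(abs(A-c["image"]).max(2)>60).sum())
E
```

```text
clock: 7.3
tcp_pos: [0.5974, 0.2739, 0.0639]
orientation: [-0.007, 0.671, 0.742, -0.013]
wrist_force: [-0.7, 0.3, 0.8]
finger_gap: 0.0514
clock: 7.72
tcp_pos: [0.6023, 0.275, 0.2073]
orientation: [-0.006, 0.671, 0.741, -0.012]
wrist_force: [0.7, 0.1, 0.5]
finger_gap: 0.0513
clock: 8.13
tcp_pos: [0.622, 0.0739, 0.2089]
orientation: [-0.006, 0.671, 0.741, -0.012]
wrist_force: [0.4, -0.1, 1.0]
finger_gap: 0.0515
clock: 8.38
tcp_pos: [0.622, 0.0733, 0.209]
orientation: [-0.006, 0.672, 0.741, -0.012]
wrist_force: [-0.6, 0.3, 0.0]
finger_gap: 0.0508
[0.62196087 0.07333487 0.20903389] blockframe 0.17715276733681054 0.01613863833624653
scene 0.04 158 bx 0.027 0.0299 0.034 by -0.0583 0.069 z 0.05
scene 0.05 114 bx 0.028 0.0318 0.0356 by -0.0591 0.0689 z 0.0573
side 0.04 102 bx 0.0266 0.0329 0.0439 by -0.0592 0.068 z 0.0497
side 0.05 76 bx 0.0275 0.0351 0.0399 by -0.0588 0.0666 z 0.0587
scene ((595.9387817382812, 309.922119140625), (106.17726135253906, 90.15714263916016), 5.292152404785156) z pct [0.00554803 0.00842093 0.01316042] bx -0.10606482213278595 -0.01556288032596787
inner z [0.00132757 0.00365387 0.00644017]
changed px 11242
side ((607.4757690429688, 328.80078125), (94.09200286865234, 151.82789611816406), 74.86571502685547) z pct [0.0055523  0.00739713 0.01410602] bx -0.12155570351033869 -0.008506130304147673
inner z [0.00355167 0.00571051 0.0080251 ]
changed px 8332
```

View pics/l9.png

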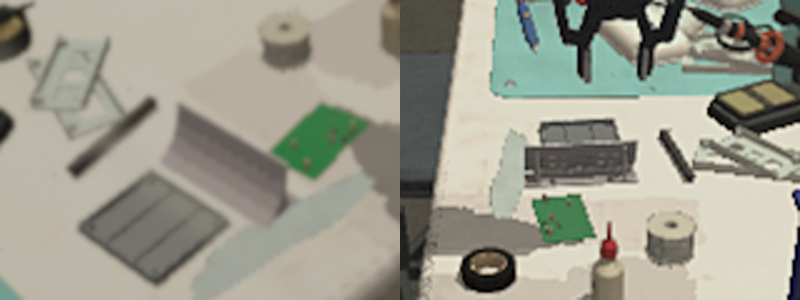

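The lid lies flat with its open side up: the ribs and rim are visible at (155,228), its floor measures about 3–6 mm above the bench, and the gap to the block's foot is about 16 mm. The brush is where it was and the arm is clear, so I'm handing in.

```bash
python3 -c "
from workcell import env
print(env.get_state()['clock'],env.hand_in())"
```

```text
the job is handed in; nothing more can be done
8.4833 None
```

The lid is turned: it lies open side up and flat on the bench, about 16 mm in front of the block and square to it. I pushed it up the block with the fingertips until it stood leaning by itself. Then I reached behind its raised upper edge and pushed it back over. It was never grasped or lifted.

**Last checks before hand-in**
- **Lid:** the scene camera's depth gives a 106 x 90 mm outline with the rim about 10 mm up. The floor inside the rim reads about 3–6 mm up, and the ribs are visible.
- **Measurement that disagreed:** the side camera's outline fit (94 x 152 mm) did not match. I did not look into it; the block probably hides part of the lid from that side, and its picture also shows the lid open side up.
- **Forces and time:** wrist force readings, taken at the end of each move, stayed under about 3 N. The clock stood at 8.5 s at hand-in, with the arm clear of everything.
- **Other items:** in the last picture, the brush, tape and the part of the flux bottle in view look unmoved. I did not re-measure the pliers, screwdriver or other lid, which were outside the arm's path.

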